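Shade the wax samples

TASK

Move the tall wax-sample vial from its one-hole stand into the empty middle hole of the sample case, pushed fully home and let go, while the case's hood rests open. Then take the hood by its bar handle, bring it forward to half open (45 degrees above shut) and keep holding it there so that it shades the samples: the hood would fall shut by itself, so finish while still holding it, never let it drop shut, and leave the two short vials and the other things on the bench where they are.

Things in the scene. Friction and masses are not known exactly. Their poses are not given: they have to be found in the camera images.
- case: fixed plywood block 150 (x) x 190 (y) x 55 mm high, three blind holes in a row along its y axis at y = +55, 0, -55 mm, x = 0, each 23 mm wide, 42 mm deep (floor 13 mm above the bench). Short vials stand in the outer holes; the middle one is empty. Origin: centre of the underside; z up, x points to the far edge, where the grey hood is hinged
- case_hole (a point): centre of the mouth of the empty middle hole, 55 mm above the bench; z up
- hood (a joint): hood angle in rad: 0 shut, 0.785 half open (45 degrees), 1.83 leaning back on its stop; starts open, near 1.8. Grows as the bar rises and swings away from the robot. The hinge turns freely, the hood weighs 0.3 kg (30 % more or less): below about 1.3 rad it falls shut, above 1.5 it falls open
- hood_hinge (a point): middle of the hinge axis, which runs along the case's y axis; in the case's frame at x = +81, z = 57 mm. The hood is a grey box, open below, 158 mm long from hinge to front wall, 192 wide, 55 mm deep
- hood_bar (a point): middle of the hood's bar handle: round steel bar 12 mm thick along the case's y axis, 108 mm clear between two arms that hold it 41 mm off the hood's front wall, level with the hood's open rim; 205 mm from the hinge. In the case's frame at x = 81 - 205 cos(a) + 6 sin(a), y = 0, z = 57 + 205 sin(a) + 6 cos(a) mm for hood angle a
- stand: fixed wooden block 70 x 70 x 40 mm high with one blind hole 23 mm wide, 28 mm deep (floor 12 mm above the bench) in its middle, where the tall vial stands at the start. Origin: centre of the underside
- vial: the tall vial: glass tube 20 mm in diameter with white wax in it and a white screw cap 22 mm in diameter and 16 mm high; 85 mm high in all, 30 g. Origin: centre of the underside, z up along the vial
- short_left: short vial of the same kind, 55 mm high, in the outer hole of the case at its +y; origin: centre of the underside. To be left alone
- short_right: short vial, 55 mm high, in the outer hole at the case's -y; origin: centre of the underside. To be left alone
- die_plug: bystander: stepped steel press punch, 37 mm wide, 35 mm high, beside the case; origin: underside
- puck: bystander: white wax puck, 36 mm wide, 13 mm high, near the stand; origin: underside
- cup: bystander: tealight cup upside down, 39 mm wide, 16 mm high, near the stand; origin: underside
- tape: bystander: roll of tape, 104 mm wide, 25 mm high, at the back; origin: underside
- screwdriver_1: bystander: green-handled screwdriver, 220 mm long, at the back; origin: underside
Things that resemble listed ones, but are neither listed nor needed, are in the scene too. What is shaped like the vial but black or orange is not meant. Several things have the shape of the stand; the one meant has the colours described above.

How it is judged:
By the outcome, as a careful person would: the job done as asked, in the order asked, and still so for the second after the job is handed in, while the arm keeps its last pose, push and grip.
It also fails if it takes over 64 s, if anything falls off the work surface, if the arm or the gripper's body presses on something with over 40 N, if the wrist force passes 120 N, or if a joint passes its speed limit or range.

ROBOT

A 6-joint arm with a two-finger parallel gripper is mounted at the origin on a cart in front of the work surface, level with it; the furniture and walls round the work are solid. World frame = base frame: x ahead of the robot, y to its left, z up, the work surface at z = 0. Lengths are in mm, angles in rad, forces in N, time in s.
With the tool pointing down it reaches from about 325 to 850 mm from the base axis. Payload 15.5 kg.
Tool frame: the origin (TCP) lies midway between the tips of the shut fingers; the grasp point (between the pads) lies 19 mm behind it (arm.pinch_z is the distance from the TCP to the grasp point, in mm); y points along the fingers, z is the direction in which the jaws open and shut, and the axes are right-handed (so a half turn about y gives the same grasp; the last joint's range is limited). The gripper opens to 91 mm and grips with 3 to 60 N. Pads are 32 mm wide; open, the fingers measure 118 mm over their backs; the gripper's body (76 mm by 178 mm) begins 60 mm behind the grasp point.
Start: joints at [1.012, 0.494, 1.345, -0, 1.302, -0.096], TCP at [279.589, 558.978, 213.915] pointing down, gripper open.
Joint ranges: [-2.91, 2.91], [-0.82, 2.16], [0.22, 2.67], [-1.22, 4.37], [0.12, 2.79], [-3.08, 3.08]. Speed limits (rad/s): [1.89, 1.89, 2.57, 3.01, 3.01, 3.01].

INTERFACE

Orientations are given as a unit quaternion [x, y, z, w].
In Python, from cell import readout, optics, close_job, arm gives the robot as it stands.
- The arm moves only by the tool drive_tool, never from a script. Its argument "commands" is text: rows parted by semicolons, each of 7 numbers parted by spaces: the shift along the tool's x, y, z in mm, then the turn, a rotation vector about the tool's x, y, z in rad, then the finger opening in mm, from 0 to 91.2. In form: tx ty tz ax ay az gripper; .... A call has exactly 10 rows; each row shifts and turns the pose as measured when the row begins, along the tool's axes as they then stand; what a row does not reach is not made up. A row lasts 1/10 s, in which the tool goes at most 50 mm and 8.59 degrees, less where a joint would pass 70% of its speed; a pose out of reach is approached as far as the arm can. A call is refused whole if a number of a shift passes 50 or a number of a turn 0.15, either way. A call with a gripper value outside its range is refused whole. The fingers move at their own pace and stop on an object; the grip force is fixed at half the most. Time passes only in rows, so rows that do not move let the fingers close, or fill a call up. It gives the time, the measured TCP pose, the force and the opening at its end, in the units of the state.
- readout.sense(): the state, without advancing time (a new reading comes with each control period).
- optics.read_camera(name): name is "scene" or "top" or "wrist"; returns a dict with "pixels" (420x560x3 uint8, red, green, blue), "K" (3x3 intrinsics, pixels), "R" (3x3) and "t" (3): a world point X has camera coordinates R X + t. Camera axes: x right, y down, z forward; pixel columns grow to the right and rows downward; lengths in mm; the calibration is good to about 2 mm. A picture is of the moment at which its call begins. There is no depth.
- close_job(): hands the job in, once; it reports no verdict.
The state is a dict: "clock": time; "joints": joint angles; "qd": joint speeds; "effort": joint torques, N m; "tool_pos": TCP position; "orientation": TCP orientation; "contact_force": force on the tool from outside, world axes, zero at the start; "ft_torque": the same for the moment, N m; "opening": finger opening in mm.
Only numpy, scipy, OpenCV 4.12 (cv2) and the standard library are available. Lean on these libraries where they do the work, as an engineer would, in place of code of your own. Each camera call takes 0.05 s, during which the arm holds its last target. There are 200 camera calls.

## Working session

There is one attempt and no reset: what is moved stays moved. The work goes in short steps, Python scripts to look and compute and a tool call to move; the robot and the scene stay as the last step left them, time stands still between calls to the robot, and variables do not carry over. Pictures are saved under pics/ and viewed, about 8 in all and at most 12, crops included, and the job is handed in when it is done.

Besides the shell and the picture viewer there is one more tool, called after "Request:" as name(argument=value, ...), one argument or row to a line, values as JSON. drive_tool: Moves the arm, as the interface text tells. Its arguments: {"type":"object","properties":{"commands":{"type":"string"}},"required":["commands"]}

```bash
mkdir -p pics; ls
python3 - <<'E'
from cell import readout, optics, arm
import cv2,numpy as np,pickle
print(readout.sense()); print([a for a in dir(arm) if a[0]!='_'])
d={}
for n in ("scene","top"):
    c=optics.read_camera(n); d[n]=c
    cv2.imwrite(f"pics/{n}0.png",cv2.resize(c["pixels"][:,:,::-1],(800,600),interpolation=cv2.INTER_CUBIC))
    print(n,c["K"],c["R"],c["t"])
pickle.dump(d,open("cams.pkl","wb"))
E
```

```text
pics
{'clock': 0.0, 'joints': array([ 1.01148751e+00,  4.94189459e-01,  1.34612210e+00,  1.35625939e-06,
        1.30250157e+00, -9.55022969e-02]), 'qd': array([ 0.00170794,  0.00173678, -0.00074421,  0.00032232,  0.00115827,
       -0.00042218]), 'effort': array([-7.96411496e-04, -8.78837371e+01, -3.81847143e+01,  7.03618652e-02,
        5.34516759e-02, -1.11111465e-04]), 'tool_pos': array([279.39456784, 558.65284255, 213.33742514]), 'orientation': array([ 0.68858633, -0.16265383,  0.16237542, -0.68776946]), 'contact_force': array([-0.49845657, -0.73951265,  0.63656374]), 'ft_torque': array([-0.01805832, -0.00396264, -0.0371818 ]), 'opening': 90.6609830459791}
['IKError', 'pinch_z']
scene [[407.41022071   0.         283.57077903]
 [  0.         407.41022071 210.1775025 ]
 [  0.           0.           1.        ]] [[ 0.78400851 -0.62058466 -0.01432929]
 [-0.44683493 -0.54817935 -0.70699218]
 [ 0.43089348  0.56069072 -0.70707618]] [-453.73824801  320.76756469  794.13220967]
top [[384.06727453   0.         277.79049178]
 [  0.         384.06727453 210.98047208]
 [  0.           0.           1.        ]] [[-0.01452872 -0.99946547  0.02928651]
 [-0.99369403  0.01117565 -0.11156734]
 [ 0.11118041 -0.03072276 -0.99332524]] [ 13.6360582  569.88314421 890.78612612]
```

View pics/scene0.png

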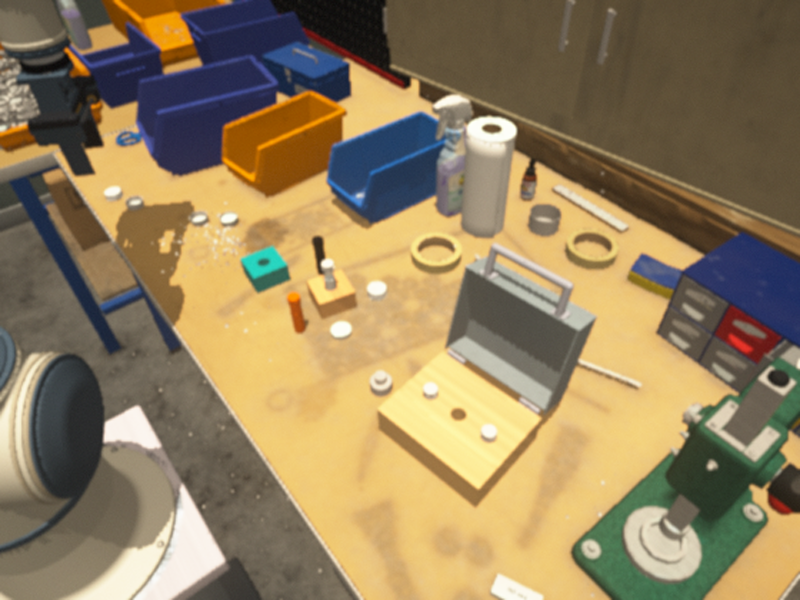

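View pics/top0.png

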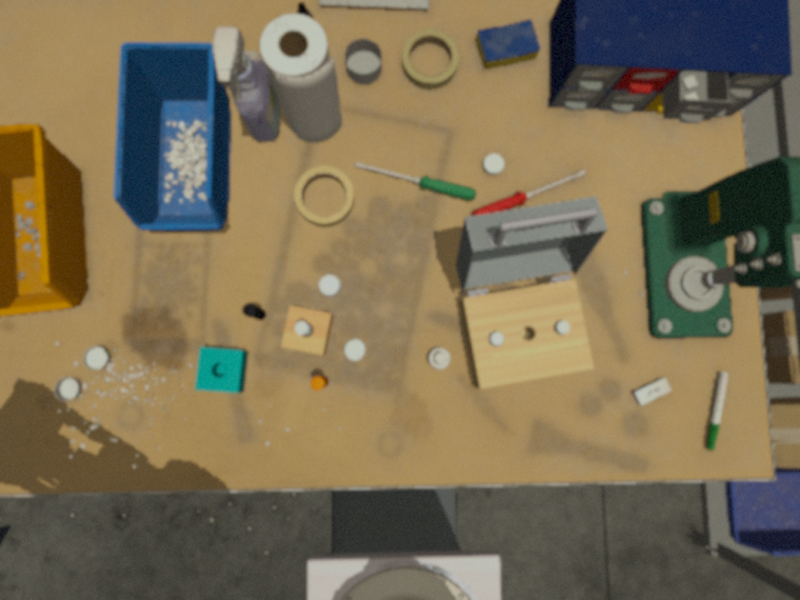

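Candidates for the vial: white-capped vial in the wooden stand (scene 328,275; top 303,328), black one (scene 319,250), orange one (scene 296,312), and the short vials in the case (scene 430,390 and 488,432). For the stand: the wooden block (scene 331,292) or the teal block (264,268). I choose the white-capped vial in the wooden block. Next is a close crop to check that.

Run:
```python
import cv2,numpy as np,pickle
d=pickle.load(open("cams.pkl","rb"))
def crop(n,u0,v0,w,h,s):
    im=cv2.resize(d[n]["pixels"][v0:v0+h,u0:u0+w,::-1],None,fx=s,fy=s,interpolation=cv2.INTER_CUBIC)
    for k in range(0,w,10): cv2.putText(im,str(u0+k),(k*s,8),0,.28,(0,0,0),1); cv2.line(im,(k*s,9),(k*s,13),(0,0,0),1)
    for k in range(10,h,10): cv2.putText(im,str(v0+k),(6,k*s+3),0,.28,(0,0,0),1); cv2.line(im,(0,k*s),(5,k*s),(0,0,0),1)
    return im
a=np.hstack([crop("top",190,205,50,50,5),crop("scene",205,175,50,50,5)])
cv2.imwrite("pics/c1.png",np.vstack([crop("top",190,205,50,50,8)]) if 0 else cv2.resize(a,(800,400)))
b=np.hstack([crop("top",315,135,115,140,4),]); c=crop("scene",260,165,160,185,3)
H=max(b.shape[0],c.shape[0]); p=lambda i:np.pad(i,((0,H-i.shape[0]),(0,0),(0,0)))
o=np.hstack([p(b),p(c)]);print(o.shape); cv2.imwrite("pics/c2.png",o[:, :])
```

```text
(560, 940, 3)
```

View pics/c1.png

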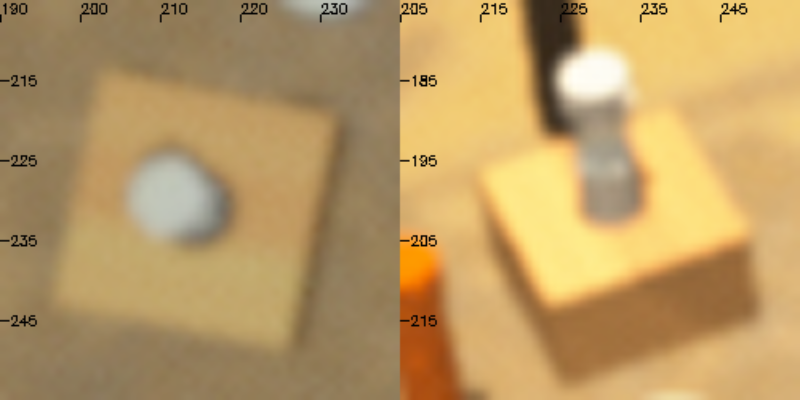

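View pics/c2.png

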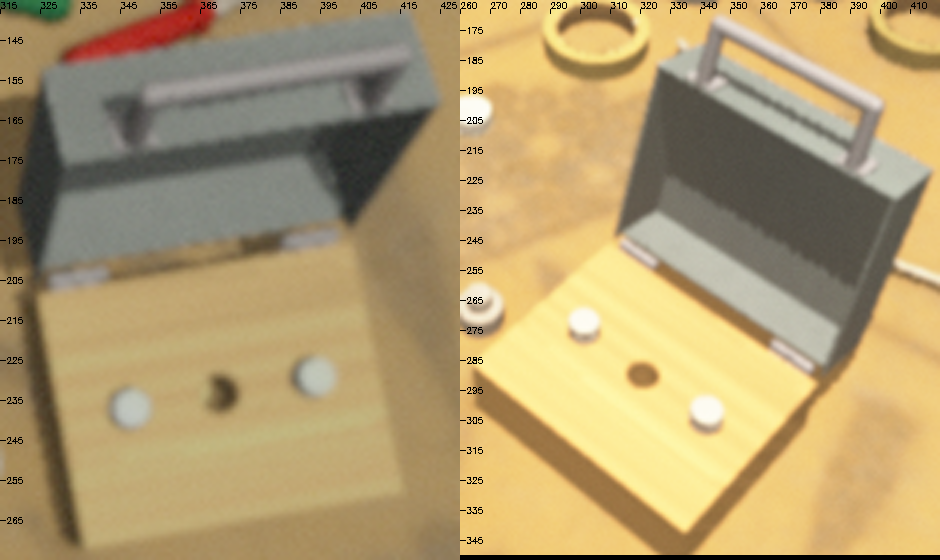

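The crops confirm it: the white-capped vial stands in the wooden stand, with its cap at about top px (210.5,228.5). The middle hole is empty, at about top px (369.8,232.8) and scene px (320,289.5). Next I fit the poses.

```bash
cat > h.py <<'E'
import numpy as np,pickle,cv2
from scipy.optimize import least_squares
from scipy.spatial.transform import Rotation as Ro
def proj(c,X):
    p=c["K"]@(c["R"]@np.asarray(X,float)+c["t"]); return p[:2]/p[2]
def world(p,L): # p=x,y,yaw
    c,s=np.cos(p[2]),np.sin(p[2]); return np.array([p[0]+c*L[0]-s*L[1],p[1]+s*L[0]+c*L[1],L[2]])
def bar(a,y=0): return [81-205*np.cos(a)+6*np.sin(a),y,57+205*np.sin(a)+6*np.cos(a)]
def state():
    from cell import readout
    s=readout.sense(); R=Ro.from_quat(s["orientation"]).as_matrix()
    print("t",round(s["clock"],2),"tcp",s["tool_pos"].round(1),"open",round(s["opening"],1),"F",s["contact_force"].round(1)); print(R.round(3)); print("q",s["joints"].round(2))
    return s,R
E
python3 - <<'E'
from h import *
d=pickle.load(open("cams.pkl","rb"));T,S=d["top"],d["scene"]
t1=lambda x,y:(190+x/8-.5,205+y/8-.5); s1=lambda x,y:(205+(x-400)/8-.5,175+y/8-.5)
t2=lambda x,y:(315+x/4-.5,135+y/4-.5); s2=lambda x,y:(260+(x-460)/3-.5,165+y/3-.5)
# ray-plane for vial
def pl(c,uv,z):
    r=c["R"].T@np.linalg.inv(c["K"])@[*uv,1]; o=-c["R"].T@c["t"]; return o+r*(z-o[2])/r[2]
print("cap top",pl(T,t1(168,193),97),pl(S,s1(594,75),97))
q=[(-35,35),(-35,-35),(35,-35),(35,35)]
# stand: top order: UL(far,left),UR,LR,LL ; world x = up, y = left
tt=[(102,68),(338,118),(293,350),(55,302)]; ss=[(680,105),(752,240),(555,308),(482,172)]
L=[(35,35,40),(35,-35,40),(-35,-35,40),(-35,35,40)]
f=lambda p:np.concatenate([proj(T,world(p,l))-t1(*a) for l,a in zip(L,tt)]+[proj(S,world(p,l))-s1(*a) for l,a in zip(L,ss)])
r=least_squares(f,[500,150,0]);print("stand",r.x,r.fun.round(1))
obs=[(T,t2(221,393),(0,0,55)),(T,t2(131,408),(0,55,68)),(T,t2(317,376),(0,-55,68)),(T,t2(84,548),(-75,95,55)),(T,t2(403,490),(-75,-95,55)),
(S,s2(642,375),(0,0,55)),(S,s2(584,320),(0,55,68)),(S,s2(706,408),(0,-55,68)),(S,s2(685,533),(-75,-95,55)),(S,s2(478,370),(-75,95,55)),(S,s2(818,382),(75,-95,55))]
bo=[(T,t2(150,97),54),(T,t2(408,53),-54),(S,s2(722,26),54),(S,s2(875,103),-54)]
g=lambda p:np.concatenate([proj(c,world(p,l))-a for c,a,l in obs]+[proj(c,world(p,bar(p[3],y)))-a for c,a,y in bo])
r=least_squares(g,[500,-150,0.1,1.8]);print("case",r.x,r.fun.round(1))
print("hole",r.x[:2],"bar",world(r.x,bar(r.x[3])),"bar45",world(r.x,bar(.785)))
print("black",pl(T,(254*.7,311*.7),85),"orange",pl(T,(318*.7,381*.7),85),"puck",pl(T,(355*.7,350*.7),13),pl(T,(329*.7,285*.7),13))
state()
E
```

```text
cap top [525.17560299 157.50190264  97.        ] [524.70619514 154.63515493  97.        ]
stand [ 5.25135474e+02  1.55985195e+02 -2.11551105e-01] [ 1.1 -0.2  0.6 -0.6 -0.  -0.5  0.4 -0.3 -1.1  0.2 -0.2 -0.8 -0.8 -0.6
 -0.7 -0.2]
case [ 5.14270630e+02 -2.08524826e+02  1.56208116e-01  1.82859236e+00] [ 0.3 -0.3  1.1 -0.3  1.  -0.3  0.9 -0.1  0.7  0.3  0.4 -0.5  0.1 -0.1
  0.6  0.2  0.1 -0.2 -1.9 -2.  -0.2  0.5  3.8 -1.  -4.4  0.8  1.5  0.7
 -2.8 -0.3]
hole [ 514.27063019 -208.524826  ] bar [ 651.64388165 -186.88974994  253.69591642] bar45 [ 455.22477202 -217.82402813  206.14349174]
black [551.4174581  232.27248091  85.        ] orange [441.14788329 132.12451648  85.        ] puck [490.01978004  77.86158258  13.        ] [601.7164427  121.69980634  13.        ]
t 0.1 tcp [279.4 558.7 213.4] open 91.3 F [-0.7 -0.  -0.1]
[[ 0.894 -0.001  0.447]
 [-0.447 -0.001  0.894]
 [-0.    -1.    -0.001]]
q [ 1.01  0.49  1.35 -0.    1.3  -0.1 ]
```

```bash
cat >> h.py <<'E'
def plan(target,yaw,n,g,show=True):
    """rows to bring TCP to target with tool down, jaw (tool z) along yaw"""
    s,R=state(); p=s["tool_pos"]; y=np.array([0,0,-1.]); z=np.array([np.cos(yaw),np.sin(yaw),0]); Rt=np.c_[np.cross(y,z),y,z]
    w=Ro.from_matrix(R.T@Rt).as_rotvec(); step=(np.asarray(target)-p)/n; out=[]
    for k in range(n):
        Rk=R@Ro.from_rotvec(w*k/n).as_matrix(); out.append(" ".join(f"{v:.1f}" for v in Rk.T@step)+" "+" ".join(f"{v:.3f}" for v in w/n)+f" {g}")
    print("; ".join(out))
E
python3 -c "
from h import *
plan([525,156,170],.156,12,60)"
```

```text
t 0.1 tcp [279.4 558.7 213.4] open 91.3 F [-0.7 -0.  -0.1]
[[ 0.894 -0.001  0.447]
 [-0.447 -0.001  0.894]
 [-0.    -1.    -0.001]]
q [ 1.01  0.49  1.35 -0.    1.3  -0.1 ]
33.3 3.6 -20.9 0.000 0.079 0.000 60; 34.9 3.6 -18.1 0.000 0.079 0.000 60; 36.2 3.6 -15.3 0.000 0.079 0.000 60; 37.3 3.6 -12.4 0.000 0.079 0.000 60; 38.2 3.6 -9.4 0.000 0.079 0.000 60; 38.8 3.6 -6.4 0.000 0.079 0.000 60; 39.2 3.6 -3.3 0.000 0.079 0.000 60; 39.3 3.6 -0.2 0.000 0.079 0.000 60; 39.2 3.6 2.9 0.000 0.079 0.000 60; 38.8 3.6 6.0 0.000 0.079 0.000 60; 38.2 3.6 9.1 0.000 0.079 0.000 60; 37.4 3.6 12.1 0.000 0.079 0.000 60
```

Request:
drive_tool(
  commands="33 3 -21 0 0.08 0 60; 35 3 -18 0 0.08 0 60; 36 3 -15 0 0.08 0 60; 37 3 -12 0 0.08 0 60; 38 3 -9 0 0.08 0 60; 39 3 -6 0 0.08 0 60; 39 3 -3 0 0.08 0 60; 39 3 0 0 0.08 0 60; 39 3 3 0 0.08 0 60; 38 3 6 0 0.08 0 60",
)

```text
clock: 1.1
tool_pos: [483.0, 214.1, 180.1]
orientation: [0.567, -0.425, 0.424, -0.565]
contact_force: [0.3, 1.0, 0.3]
opening: 59.9
```

```bash
python3 -c "
from h import *
plan([525,156,150],.156,8,60)"
```

```text
t 1.1 tcp [483.  214.1 180.1] open 59.9 F [0.3 1.  0.3]
[[ 0.28  -0.003  0.96 ]
 [-0.96  -0.002  0.28 ]
 [ 0.001 -1.    -0.004]]
q [ 0.3   0.4   1.62 -0.    1.12  0.02]
8.4 3.8 3.0 0.000 0.016 0.000 60; 8.4 3.8 3.2 0.000 0.016 0.000 60; 8.3 3.8 3.3 0.000 0.016 0.000 60; 8.3 3.8 3.4 0.000 0.016 0.000 60; 8.2 3.8 3.6 0.000 0.016 0.000 60; 8.2 3.8 3.7 0.000 0.016 0.000 60; 8.1 3.8 3.8 0.000 0.016 0.000 60; 8.1 3.8 3.9 0.000 0.016 0.000 60
```

Request:
drive_tool(
  commands="8.4 4 3 0 0.016 0 60; 8.4 4 3 0 0.016 0 60; 8.4 4 3 0 0.016 0 60; 8.3 4 3.5 0 0.016 0 60; 8.2 4 3.5 0 0.016 0 60; 8.2 4 3.5 0 0.016 0 60; 8 4 4 0 0.016 0 60; 8 4 4 0 0.016 0 60; 0 0 0 0 0 0 60; 0 0 0 0 0 0 60",
)

```text
clock: 2.1
tool_pos: [527.5, 150.0, 144.3]
orientation: [0.536, -0.464, 0.462, -0.533]
contact_force: [-0.4, 0.8, 0.6]
opening: 59.7
```

Run:
```python
from h import *
from cell import optics
s,R=state()
c=optics.read_camera("wrist"); pickle.dump(c,open("w1.pkl","wb"))
im=cv2.resize(c["pixels"][:,:,::-1],(800,600),interpolation=cv2.INTER_CUBIC)
for z,r in ((97,11),(40,11.5)):
    pts=np.array([proj(c,[525+r*np.cos(a),156+r*np.sin(a),z]) for a in np.linspace(0,6.28,40)])
    cv2.polylines(im,[((pts+.5)*800/560).astype(int)],True,(0,0,255),1)
cv2.imwrite("pics/w1.png",im); print(-c["R"].T@c["t"])
```

```text
t 2.1 tcp [527.5 150.  144.3] open 59.7 F [-0.4  0.8  0.6]
[[ 0.143 -0.005  0.99 ]
 [-0.99  -0.002  0.143]
 [ 0.001 -1.    -0.006]]
q [ 0.17  0.47  1.61 -0.    1.06  0.03]
[517.86372033 221.67569932 314.37472547]
```

View pics/w1.png

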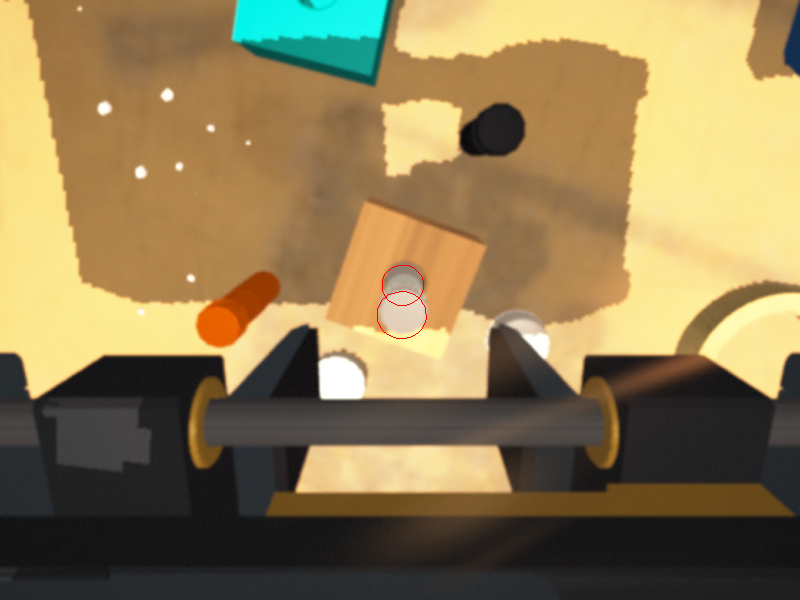

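The wrist view shows the predicted vial cap circle (402,315) and the base circle at the stand (403,285) lying right on the vial. So the vial is at (525,156), and I descend to grip the cap.

Request:
drive_tool(
  commands="-2 4 -0.5 0 0.005 0 60; -2 10 -0.5 0 0.005 0 60; -1.5 12 -0.5 0 0.005 0 60; -0.8 12 0 0 0 0 60; 0 12 0 0 0 0 60; 0 12 0 0 0 0 60; 0 9 0 0 0 0 60; 0 3 0 0 0 0 60; 0 0 0 0 0 0 60; 0 0 0 0 0 0 60",
)

```text
clock: 3.15
tool_pos: [521.9, 158.4, 62.6]
orientation: [0.534, -0.468, 0.465, -0.529]
contact_force: [-0.7, -0.7, -0.1]
opening: 59.8
```

```bash
python3 -c "
from h import *
plan([525,156,70],.156,3,60)"
```

```text
t 3.15 tcp [521.9 158.4  62.6] open 59.8 F [-0.7 -0.7 -0.1]
[[ 0.129 -0.008  0.992]
 [-0.992 -0.002  0.129]
 [ 0.001 -1.    -0.008]]
q [ 0.19  0.58  1.69 -0.    0.87  0.06]
0.9 -2.5 0.9 0.003 -0.009 0.000 60; 0.9 -2.5 0.9 0.003 -0.009 0.000 60; 0.9 -2.5 0.9 0.003 -0.009 0.000 60
```

Request:
drive_tool(
  commands="1 -3 1 0.003 -0.008 0 60; 1 -2 1 0.003 -0.008 0 60; 0.5 -2 0.5 0.002 -0.008 0 60; 0 0 0 0 0 0 60; 0 0 0 0 0 0 40; 0 0 0 0 0 0 18; 0 0 0 0 0 0 15; 0 0 0 0 0 0 15; 0 0 0 0 0 0 15; 0 0 0 0 0 0 15",
)

```text
clock: 4.15
tool_pos: [526.1, 156.2, 72.0]
orientation: [-0.537, 0.458, -0.461, 0.538]
contact_force: [-0.5, -0.8, 1.6]
opening: 21.0
```

```bash
python3 -c "
from h import *
state()"
```

```text
t 4.15 tcp [526.1 156.2  72. ] open 21.0 F [-0.5 -0.8  1.6]
[[ 0.155  0.004  0.988]
 [-0.988 -0.001  0.155]
 [ 0.001 -1.     0.004]]
q [ 0.18  0.57  1.69 -0.    0.88  0.03]
```

Request:
drive_tool(
  commands="0 -4 0 0 0 0 15; 0 -8 0 0 0 0 15; 0 -12 0 0 0 0 15; 0 -15 0 0 0 0 15; 0 -15 0 0 0 0 15; 0 -15 0 0 0 0 15; 0 -10 0 0 0 0 15; 0 -4 0 0 0 0 15; 0 0 0 0 0 0 15; 0 0 0 0 0 0 15",
)

```text
clock: 5.15
tool_pos: [525.9, 156.4, 163.6]
orientation: [-0.536, 0.458, -0.461, 0.539]
contact_force: [-0.4, 0.4, 0.7]
opening: 21.2
```

```bash
python3 -c "
from h import *
plan([516,-200,160],.156,16,15)"
```

```text
t 5.15 tcp [525.9 156.4 163.6] open 21.2 F [-0.4  0.4  0.7]
[[ 0.155  0.006  0.988]
 [-0.988 -0.     0.155]
 [ 0.001 -1.     0.006]]
q [ 0.18  0.44  1.6  -0.    1.09  0.03]
21.9 0.2 -4.1 -0.000 -0.000 0.000 15; 21.9 0.2 -4.1 -0.000 -0.000 0.000 15; 21.9 0.2 -4.1 -0.000 -0.000 0.000 15; 21.9 0.2 -4.1 -0.000 -0.000 0.000 15; 21.9 0.2 -4.1 -0.000 -0.000 0.000 15; 21.9 0.2 -4.1 -0.000 -0.000 0.000 15; 21.9 0.2 -4.1 -0.000 -0.000 0.000 15; 21.9 0.2 -4.1 -0.000 -0.000 0.000 15; 21.9 0.2 -4.1 -0.000 -0.000 0.000 15; 21.9 0.2 -4.1 -0.000 -0.000 0.000 15; 21.9 0.2 -4.1 -0.000 -0.000 0.000 15; 21.9 0.2 -4.1 -0.000 -0.000 0.000 15; 21.9 0.2 -4.1 -0.000 -0.000 0.000 15; 21.9 0.2 -4.1 -0.000 -0.000 0.000 15; 21.9 0.2 -4.1 -0.000 -0.000 0.000 15; 21.9 0.2 -4.1 -0.000 -0.000 0.000 15
```

Request:
drive_tool(
  commands="8 0 -1.5 0 0 0 15; 18 0 -3 0 0 0 15; 28 0 -5 0 0 0 15; 36 0 -7 0 0 0 15; 40 0 -7.5 0 0 0 15; 40 0 -7.5 0 0 0 15; 36 0 -7 0 0 0 15; 28 0 -5 0 0 0 15; 18 0 -3 0 0 0 15; 8 0 -1.5 0 0 0 15",
)

```text
clock: 6.15
tool_pos: [514.2, -120.9, 157.7]
orientation: [0.539, -0.46, 0.458, -0.537]
contact_force: [0.8, -0.3, -1.1]
opening: 21.1
```

```bash
python3 -c "
from h import *
plan([514.3,-208.5,160],.156,5,15)"
```

```text
t 6.15 tcp [ 514.2 -120.9  157.7] open 21.1 F [ 0.8 -0.3 -1.1]
[[ 0.157 -0.003  0.988]
 [-0.988  0.     0.157]
 [-0.001 -1.    -0.003]]
q [-0.34  0.43  1.65 -0.    1.07 -0.5 ]
17.3 -0.5 -2.7 0.001 0.000 -0.000 15; 17.3 -0.5 -2.7 0.001 0.000 -0.000 15; 17.3 -0.5 -2.7 0.001 0.000 -0.000 15; 17.3 -0.5 -2.7 0.001 0.000 -0.000 15; 17.3 -0.5 -2.7 0.001 0.000 -0.000 15
```

Request:
drive_tool(
  commands="12 0 -2 0 0 0 15; 20 0 -3 0 0 0 15; 20 0 -3 0 0 0 15; 15 0 -2.5 0 0 0 15; 9 0 -1.5 0 0 0 15; 4 0 -1 0 0 0 15; 0 0 0 0 0 0 15; 0 0 0 0 0 0 15; 0 0 0 0 0 0 15; 0 0 0 0 0 0 15",
)

```text
clock: 7.15
tool_pos: [512.6, -203.2, 155.9]
orientation: [0.539, -0.461, 0.456, -0.538]
contact_force: [-0.2, -0.8, -0.5]
opening: 21.4
```

Run:
```python
from h import *
from cell import optics
plan([514.3,-208.5,160],.156,3,15)
s,R=state()
tiles=[]
for n in ("wrist","scene","top"):
    c=optics.read_camera(n); pickle.dump(c,open(f"{n}2.pkl","wb"))
    im=c["pixels"][:,:,::-1].copy(); im=cv2.resize(im,None,fx=3,fy=3,interpolation=cv2.INTER_CUBIC)
    def circ(X,r,col):
        pts=np.array([proj(c,[X[0]+r*np.cos(a),X[1]+r*np.sin(a),X[2]]) for a in np.linspace(0,6.28,40)]); cv2.polylines(im,[((pts+.5)*3).astype(int)],True,col,1)
    circ((514.3,-208.5,55),11.5,(0,0,255))
    P=s["tool_pos"]; circ((P[0],P[1],P[2]-60),10,(0,255,0))
    u=(proj(c,(514.3,-208.5,75))*3).astype(int); print(n,u/3)
    x0=np.clip(u[0]-200,0,1680-400);y0=np.clip(u[1]-200,0,1260-400); tiles.append(im[y0:y0+400,x0:x0+400])
cv2.imwrite("pics/h2.png",np.hstack(tiles[:2]));cv2.imwrite("pics/t2.png",tiles[2])
```

```text
t 7.15 tcp [ 512.6 -203.2  155.9] open 21.4 F [-0.2 -0.8 -0.5]
[[ 0.16  -0.007  0.987]
 [-0.987  0.003  0.16 ]
 [-0.004 -1.    -0.006]]
q [-0.49  0.46  1.59 -0.    1.1  -0.65]
1.8 -1.4 0.3 0.002 0.002 -0.001 15; 1.8 -1.4 0.3 0.002 0.002 -0.001 15; 1.8 -1.4 0.3 0.002 0.002 -0.001 15
t 7.15 tcp [ 512.6 -203.2  155.9] open 21.4 F [-0.2 -0.8 -0.5]
[[ 0.16  -0.007  0.987]
 [-0.987  0.003  0.16 ]
 [-0.004 -1.    -0.006]]
q [-0.49  0.46  1.59 -0.    1.1  -0.65]
wrist [284.33333333 222.66666667]
scene [321.         283.33333333]
top [372.33333333 231.66666667]
```

View pics/h2.png

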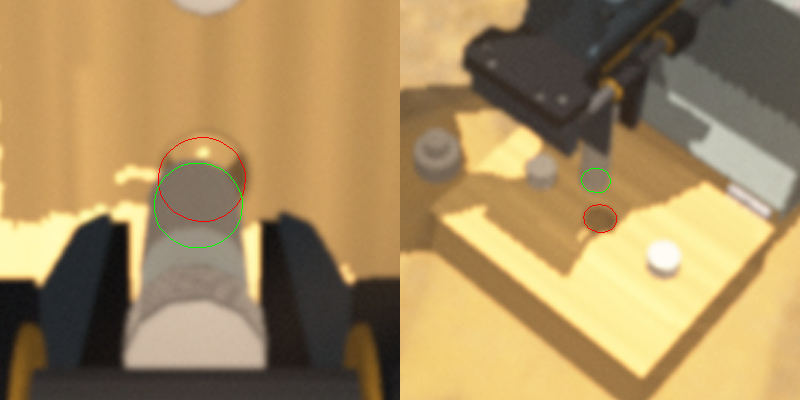

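The wrist crop shows the vial bottom (green) near (200,205) and the hole (red) near (202,177), and both predictions fit to about 1 mm. I correct laterally and go down to just above the mouth.

Request:
drive_tool(
  commands="1.5 3 0.3 0.002 0.002 0 15; 1.5 6 0.3 0.002 0.002 0 15; 1 8 0.2 0.002 0.002 0 15; 0.5 8 0 0 0 0 15; 0 6 0 0 0 0 15; 0 3 0 0 0 0 15; 0 1 0 0 0 0 15; 0 0 0 0 0 0 15; 0 0 0 0 0 0 15; 0 0 0 0 0 0 15",
)

```text
clock: 8.3
tool_pos: [514.0, -207.8, 117.1]
orientation: [-0.536, 0.461, -0.459, 0.538]
contact_force: [-0.6, -0.1, 0.2]
opening: 21.1
```

Run:
```python
from h import *
plan([514.3,-208,117],.156,2,15)
```

```text
t 8.3 tcp [ 514.  -207.8  117.1] open 21.1 F [-0.6 -0.1  0.2]
[[ 0.153 -0.001  0.988]
 [-0.988  0.004  0.153]
 [-0.004 -1.    -0.   ]]
q [-0.49  0.51  1.63  0.    1.   -0.65]
0.1 0.1 0.1 0.000 -0.001 -0.002 15; 0.1 0.1 0.1 0.000 -0.001 -0.002 15
```

Gentle descent; stop and check force after 12 mm.

Request:
drive_tool(
  commands="0 2 0 0 0 0 15; 0 2 0 0 0 0 15; 0 2 0 0 0 0 15; 0 2 0 0 0 0 15; 0 2 0 0 0 0 15; 0 1 0 0 0 0 15; 0 0 0 0 0 0 15; 0 0 0 0 0 0 15; 0 0 0 0 0 0 15; 0 0 0 0 0 0 15",
)

```text
clock: 9.3
tool_pos: [514.3, -207.9, 105.7]
orientation: [-0.536, 0.461, -0.459, 0.538]
contact_force: [-0.5, -0.4, 0.9]
opening: 21.4
```

Run:
```python
from h import *
s,R=state(); print(s["ft_torque"])
```

```text
t 9.3 tcp [ 514.3 -207.9  105.7] open 21.4 F [-0.5 -0.4  0.9]
[[ 0.154 -0.     0.988]
 [-0.988  0.004  0.154]
 [-0.004 -1.     0.001]]
q [-0.49  0.53  1.64  0.    0.97 -0.65]
[-0.13930246  0.01874049 -0.03158647]
```

Request:
drive_tool(
  commands="0 3 0 0 0 0 15; 0 4 0 0 0 0 15; 0 5 0 0 0 0 15; 0 5 0 0 0 0 15; 0 4 0 0 0 0 15; 0 3 0 0 0 0 15; 0 2 0 0 0 0 15; 0 1 0 0 0 0 15; 0 0 0 0 0 0 15; 0 0 0 0 0 0 15",
)

```text
clock: 10.3
tool_pos: [514.3, -207.8, 75.9]
orientation: [-0.536, 0.461, -0.459, 0.538]
contact_force: [0.1, -1.0, 0.3]
opening: 21.1
```

Run:
```python
from h import *
s,R=state(); print(s["ft_torque"])
```

```text
t 10.3 tcp [ 514.3 -207.8   75.9] open 21.1 F [ 0.1 -1.   0.3]
[[ 0.154 -0.     0.988]
 [-0.988  0.004  0.154]
 [-0.004 -1.     0.   ]]
q [-0.49  0.57  1.67  0.    0.91 -0.65]
[-0.15168138 -0.02090383 -0.01519388]
```

Request:
drive_tool(
  commands="0 1 0 0 0 0 15; 0 1 0 0 0 0 15; 0 0.7 0 0 0 0 15; 0 0.5 0 0 0 0 15; 0 0.5 0 0 0 0 15; 0 0.5 0 0 0 0 15; 0 0.5 0 0 0 0 15; 0 0 0 0 0 0 15; 0 0 0 0 0 0 15; 0 0 0 0 0 0 15",
)

```text
clock: 11.3
tool_pos: [515.1, -208.3, 73.2]
orientation: [-0.536, 0.46, -0.46, 0.538]
contact_force: [-0.3, 0.4, 0.4]
opening: 21.0
```

Request:
drive_tool(
  commands="0 0.7 0 0 0 0 15; 0 1 0 0 0 0 15; 0 1.5 0 0 0 0 15; 0 1.5 0 0 0 0 15; 0 1.5 0 0 0 0 15; 0 1.5 0 0 0 0 15; 0 1.5 0 0 0 0 15; 0 1.5 0 0 0 0 15; 0 1.5 0 0 0 0 15; 0 1.5 0 0 0 0 15",
)

```text
clock: 12.3
tool_pos: [518.9, -211.2, 72.1]
orientation: [-0.536, 0.454, -0.465, 0.539]
contact_force: [-8.5, 4.4, 34.0]
opening: 21.3
```

Floor contact is confirmed, with 34 N upward at the expected height. I relax the push and let go.

Request:
drive_tool(
  commands="0 -0.5 0 0 0 0 15; 0 0 0 0 0 0 24; 0 0 0 0 0 0 30; 0 0 0 0 0 0 40; 0 0 0 0 0 0 45; 0 0 0 0 0 0 45; 0 0 0 0 0 0 45; 0 0 0 0 0 0 45; 0 0 0 0 0 0 45; 0 0 0 0 0 0 45",
)

```text
clock: 13.3
tool_pos: [518.7, -211.0, 72.3]
orientation: [-0.536, 0.455, -0.465, 0.539]
contact_force: [-0.4, -0.6, -0.9]
opening: 44.8
```

Run:
```python
from h import *
plan([514.3,-208,73],.156,2,45)
```

```text
t 13.3 tcp [ 518.7 -211.    72.3] open 44.8 F [-0.4 -0.6 -0.9]
[[ 0.155  0.014  0.988]
 [-0.988 -0.006  0.155]
 [ 0.008 -1.     0.013]]
q [-0.49  0.58  1.67  0.    0.88 -0.65]
-1.8 -0.4 -1.9 -0.006 -0.000 0.004 45; -1.8 -0.4 -1.9 -0.006 -0.000 0.004 45
```

Request:
drive_tool(
  commands="-1.5 -1 -2 -0.005 0 0.004 45; -1 -4 -2 -0.005 0 0.004 45; -0.5 -8 0 0 0 0 45; 0 -14 0 0 0 0 45; 0 -20 -1 0 0 0 45; 0 -25 -3 0 0 0 45; 0 -25 -4 0 0 0 45; 0 -20 -4 0 0 0 45; 0 -12 -2 0 0 0 45; 0 -5 0 0 0 0 45",
)

```text
clock: 14.3
tool_pos: [498.6, -210.3, 215.8]
orientation: [-0.537, 0.459, -0.46, 0.538]
contact_force: [0.5, -0.9, 0.8]
opening: 45.1
```

Run:
```python
from h import *
from cell import optics
s,R=state()
tiles=[]
for n in ("wrist","scene"):
    c=optics.read_camera(n); pickle.dump(c,open(f"{n}3.pkl","wb"))
    im=cv2.resize(c["pixels"][:,:,::-1],None,fx=3,fy=3,interpolation=cv2.INTER_CUBIC)
    def circ(X,r,col):
        pts=np.array([proj(c,[X[0]+r*np.cos(a),X[1]+r*np.sin(a),X[2]]) for a in np.linspace(0,6.28,40)]); cv2.polylines(im,[((pts+.5)*3).astype(int)],True,col,1)
    circ((514.3,-208.5,98),11,(0,0,255))
    u=(proj(c,(514.3,-208.5,75))*3).astype(int)
    if n=="scene": u=u+[30,-60]
    x0=np.clip(u[0]-200,0,1680-400);y0=np.clip(u[1]-250,0,1260-500); tiles.append(im[y0:y0+500,x0:x0+400]); print(x0/3,y0/3)
cv2.imwrite("pics/h3.png",np.hstack(tiles))
```

```text
t 14.3 tcp [ 498.6 -210.3  215.8] open 45.1 F [ 0.5 -0.9  0.8]
[[ 0.155  0.002  0.988]
 [-0.988  0.001  0.155]
 [-0.    -1.     0.002]]
q [-0.51  0.37  1.55  0.    1.22 -0.67]
233.0 114.0
264.3333333333333 180.0
```

View pics/h3.png

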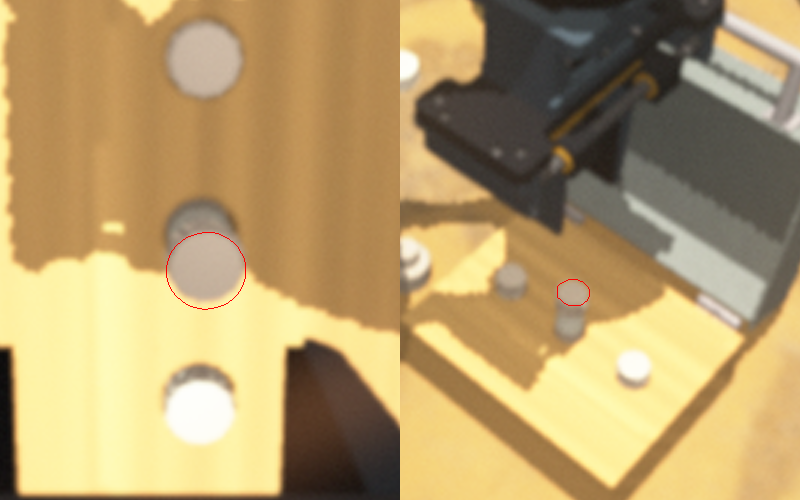

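The vial is fully home: the predicted z=98 cap circle coincides with the cap in both views, at (205,268) and (573,293). The short vials have not moved. Next I refine the bar position.

Run:
```python
from h import *
d=pickle.load(open("cams.pkl","rb"));T,S=d["top"],d["scene"]
t2=lambda x,y:(315+x/4-.5,135+y/4-.5); s2=lambda x,y:(260+(x-460)/3-.5,165+y/3-.5)
bo=[(T,t2(150,97),1),(T,t2(408,53),-1),(S,s2(722,26),1),(S,s2(875,103),-1)]
C=[514.3,-208.3,.156]
g=lambda p:np.concatenate([proj(c,world(C,bar(p[0],y*p[1])))-a for c,a,y in bo])
r=least_squares(g,[1.8,58]);print(r.x,r.fun.round(1))
for a in (1.83,r.x[0],1.785): print(a,world(C,bar(a)))
b=world(C,bar(1.81)); plan([b[0]-10,b[1],330],.156,10,45)
```

```text
[ 1.82939472 60.32647744] [ 0.4 -0.6 -1.3  0.2 -1.1 -0.7  0.1  1.2]
1.83 [ 651.95120898 -186.65050511  253.61398488]
1.8293947167596598 [ 651.83363642 -186.66899667  253.64926308]
1.785 [ 643.15562357 -188.03385643  256.03950942]
t 14.4 tcp [ 498.8 -210.3  214.9] open 45.0 F [ 0.6  0.3 -0.4]
[[ 0.155  0.002  0.988]
 [-0.988  0.001  0.155]
 [-0.001 -1.     0.002]]
q [-0.51  0.37  1.55  0.    1.21 -0.67]
-0.1 -11.5 14.1 -0.000 -0.000 -0.000 45; -0.1 -11.5 14.1 -0.000 -0.000 -0.000 45; -0.1 -11.5 14.1 -0.000 -0.000 -0.000 45; -0.1 -11.5 14.1 -0.000 -0.000 -0.000 45; -0.1 -11.5 14.1 -0.000 -0.000 -0.000 45; -0.1 -11.5 14.1 -0.000 -0.000 -0.000 45; -0.1 -11.5 14.1 -0.000 -0.000 -0.000 45; -0.1 -11.5 14.1 -0.000 -0.000 -0.000 45; -0.1 -11.5 14.1 -0.000 -0.000 -0.000 45; -0.1 -11.5 14.1 -0.000 -0.000 -0.000 45
```

Request:
drive_tool(
  commands="0 -8 0 0 0 0 60; 0 -16 0 0 0 0 60; 0 -22 0 0 0 0 60; 0 -22 3 0 0 0 60; 0 -16 8 0 0 0 60; 0 -8 16 0 0 0 60; 0 -4 24 0 0 0 60; 0 0 26 0 0 0 60; 0 0 22 0 0 0 60; 0 0 12 0 0 0 60",
)

```text
clock: 15.4
tool_pos: [609.5, -191.1, 311.3]
orientation: [0.537, -0.463, 0.456, -0.537]
contact_force: [0.1, -0.2, -0.6]
opening: 59.6
```

Run:
```python
from h import *
plan([652,-187,315],.156,4,60)
```

```text
t 15.4 tcp [ 609.5 -191.1  311.3] open 59.6 F [ 0.1 -0.2 -0.6]
[[ 0.154 -0.008  0.988]
 [-0.988  0.006  0.154]
 [-0.007 -1.    -0.007]]
q [-0.4   0.45  1.15  0.    1.55 -0.55]
0.6 -1.0 10.6 0.002 -0.000 -0.002 60; 0.6 -1.0 10.6 0.002 -0.000 -0.002 60; 0.6 -1.0 10.6 0.002 -0.000 -0.002 60; 0.6 -0.9 10.7 0.002 -0.000 -0.002 60
```

Request:
drive_tool(
  commands="0.6 -1 10 0.002 0 -0.002 60; 0.6 -1 11 0.002 0 -0.002 60; 0.6 -1 10 0.002 0 -0.002 60; 0.5 0 5 0.002 0 -0.002 60; 0 0 2 0 0 0 60; 0 0 0 0 0 0 60; 0 0 0 0 0 0 60; 0 0 0 0 0 0 60; 0 0 0 0 0 0 60; 0 0 0 0 0 0 60",
)

```text
clock: 16.4
tool_pos: [649.2, -187.2, 313.1]
orientation: [0.537, -0.46, 0.459, -0.537]
contact_force: [-0.3, 0.0, 0.7]
opening: 60.4
```

Run:
```python
from h import *
from cell import optics
plan([652,-187,234.6],.156,8,60)
C=[514.3,-208.3,.156]
tiles=[]
for n in ("wrist","scene"):
    c=optics.read_camera(n); im=c["pixels"][:,:,::-1].copy()
    for y in (-54,54): cv2.circle(im,tuple(int(round(v)) for v in proj(c,world(C,bar(1.829,y)))),2,(0,0,255),1)
    if n=="scene": im=cv2.resize(im[60:270,200:480],(560,420))
    tiles.append(cv2.resize(im,(400,300)) if 0 else im)
cv2.imwrite("pics/b4.png",cv2.resize(np.hstack(tiles)[:, :],(800,300)))
cv2.imwrite("pics/b4.png",np.vstack([cv2.resize(t,(400,300)) for t in tiles]))
```

```text
t 16.4 tcp [ 649.2 -187.2  313.1] open 60.4 F [-0.3  0.   0.7]
[[ 0.154 -0.001  0.988]
 [-0.988  0.     0.154]
 [-0.    -1.    -0.001]]
q [-0.37  0.5   1.06 -0.    1.58 -0.52]
0.0 9.8 0.4 0.000 -0.000 -0.000 60; 0.0 9.8 0.4 0.000 -0.000 -0.000 60; 0.0 9.8 0.4 0.000 -0.000 -0.000 60; 0.0 9.8 0.4 0.000 -0.000 -0.000 60; 0.0 9.8 0.4 0.000 -0.000 -0.000 60; 0.0 9.8 0.3 0.000 -0.000 -0.000 60; 0.0 9.8 0.3 0.000 -0.000 -0.000 60; 0.0 9.8 0.3 0.000 -0.000 -0.000 60
```

View pics/b4.png

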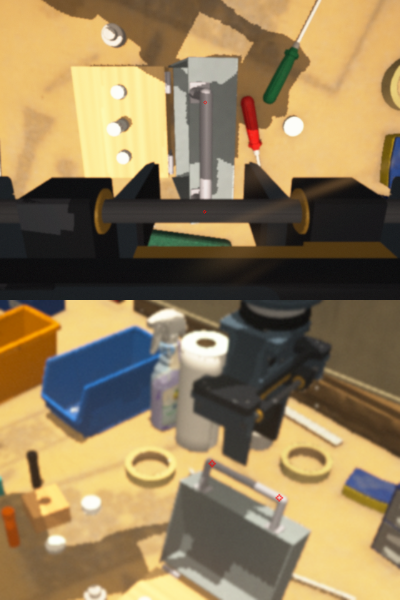

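The wrist view shows the bar at column ~206, midway between the fingertips and under the predicted dots. I descend around it and close.

Request:
drive_tool(
  commands="0 5 0.5 0 0 0 60; 0 10 0.5 0 0 0 60; 0 13 0.5 0 0 0 60; 0 14 0.5 0 0 0 60; 0 13 0 0 0 0 60; 0 10 0 0 0 0 60; 0 5 0 0 0 0 60; 0 2 0 0 0 0 60; 0 0 0 0 0 0 60; 0 0 0 0 0 0 60",
)

```text
clock: 17.5
tool_pos: [650.3, -186.4, 232.7]
orientation: [0.538, -0.461, 0.458, -0.536]
contact_force: [-0.1, 0.7, -0.6]
opening: 59.9
```

Run:
```python
from h import *
plan([652,-187,234.6],.156,2,60)
```

```text
t 17.5 tcp [ 650.3 -186.4  232.7] open 59.9 F [-0.1  0.7 -0.6]
[[ 0.154 -0.004  0.988]
 [-0.988  0.001  0.154]
 [-0.002 -1.    -0.004]]
q [-0.37  0.56  1.18 -0.    1.41 -0.52]
0.4 -1.0 0.8 0.002 -0.001 -0.001 60; 0.5 -1.0 0.8 0.002 -0.001 -0.001 60
```

Request:
drive_tool(
  commands="0.3 -1 0.8 0 0 0 60; 0.2 -0.5 0.6 0 0 0 45; 0 0 0 0 0 0 30; 0 0 0 0 0 0 20; 0 0 0 0 0 0 14; 0 0 0 0 0 0 10; 0 0 0 0 0 0 5; 0 0 0 0 0 0 5; 0 0 0 0 0 0 5; 0 0 0 0 0 0 5",
)

```text
clock: 18.5
tool_pos: [652.8, -186.9, 236.1]
orientation: [0.537, -0.46, 0.459, -0.537]
contact_force: [0.9, -0.9, -0.0]
opening: 11.3
```

```bash
cat >> h.py <<'E'
C=[514.3,-208.3,.156]
def hood(off=None):
    """hood angle from grasp point, in-plane"""
    s,R=state(); g=s["tool_pos"]-19*R[:,1]
    H=world(C,(81,0,57)); d=g-H; r=-(d[0]*np.cos(C[2])+d[1]*np.sin(C[2])); z=d[2]
    a=np.arctan2(z,r)-np.arctan2(6,205); print("a",a.round(3),"radius",np.hypot(r,z).round(1),"lat",(-d[0]*np.sin(C[2])+d[1]*np.cos(C[2])).round(1)); return s,R,a,np.hypot(r,z)
def arc(a1,n,g=5,rad=None,tilt=0):
    s,R,a0,r0=hood(); y=np.array(R[:,1])
    from math import atan2
    e=atan2(6,205); P=lambda a:np.array([-r0*np.cos(a+e),r0*np.sin(a+e)]); out=[]
    for k in range(n):
        d=P(a0+(a1-a0)*(k+1)/n)-P(a0+(a1-a0)*k/n); w=np.array([d[0]*np.cos(C[2]),d[0]*np.sin(C[2]),d[1]])
        out.append(" ".join(f"{v:.1f}" for v in R.T@w))
    print("; ".join(out))
E
python3 - <<'E'
from h import *
arc(.785,40)
E
```

```text
t 18.5 tcp [ 652.8 -186.9  236.1] open 11.3 F [ 0.9 -0.9 -0. ]
[[ 0.154 -0.001  0.988]
 [-0.988  0.     0.154]
 [-0.    -1.    -0.001]]
q [-0.37  0.56  1.17 -0.    1.42 -0.52]
a 1.832 radius 206.8 lat -0.4
0.0 -1.5 -5.2; 0.0 -1.3 -5.2; 0.0 -1.2 -5.3; 0.0 -1.1 -5.3; 0.0 -0.9 -5.3; 0.0 -0.8 -5.4; 0.0 -0.6 -5.4; 0.0 -0.5 -5.4; 0.0 -0.4 -5.4; 0.0 -0.2 -5.4; 0.0 -0.1 -5.4; 0.0 0.1 -5.4; 0.0 0.2 -5.4; 0.0 0.3 -5.4; 0.0 0.5 -5.4; 0.0 0.6 -5.4; 0.0 0.8 -5.4; 0.0 0.9 -5.3; 0.0 1.0 -5.3; 0.0 1.2 -5.3; 0.0 1.3 -5.2; 0.0 1.5 -5.2; 0.0 1.6 -5.2; 0.0 1.7 -5.1; 0.0 1.9 -5.1; 0.0 2.0 -5.0; 0.0 2.1 -5.0; 0.0 2.3 -4.9; 0.0 2.4 -4.9; 0.0 2.5 -4.8; 0.0 2.6 -4.7; 0.0 2.8 -4.7; 0.0 2.9 -4.6; 0.0 3.0 -4.5; 0.0 3.1 -4.4; 0.0 3.2 -4.3; 0.0 3.3 -4.3; 0.0 3.5 -4.2; 0.0 3.6 -4.1; 0.0 3.7 -4.0
```

Request:
drive_tool(
  commands="0 -1.2 -4 0 0 0 5; 0 -1.3 -5 0 0 0 5; 0 -1.2 -5.3 0 0 0 5; 0 -1.1 -5.3 0 0 0 5; 0 -0.9 -5.3 0 0 0 5; 0 -0.8 -5.4 0 0 0 5; 0 -0.6 -5.4 0 0 0 5; 0 -0.5 -5.4 0 0 0 5; 0 -0.4 -5.4 0 0 0 5; 0 -0.2 -5.4 0 0 0 5",
)

```text
clock: 19.5
tool_pos: [598.1, -195.5, 245.9]
orientation: [-0.537, 0.459, -0.46, 0.538]
contact_force: [1.5, 0.6, 2.3]
opening: 11.3
```

Run:
```python
from h import *
arc(.785,30)
```

```text
t 19.5 tcp [ 598.1 -195.5  245.9] open 11.3 F [1.5 0.6 2.3]
[[ 0.154  0.002  0.988]
 [-0.988 -0.     0.154]
 [ 0.    -1.     0.002]]
q [-0.41  0.47  1.29  0.    1.38 -0.57]
a 1.56 radius 207.9 lat -0.4
0.0 -0.0 -5.4; 0.0 0.1 -5.4; 0.0 0.2 -5.4; 0.0 0.4 -5.4; 0.0 0.5 -5.3; 0.0 0.7 -5.3; 0.0 0.8 -5.3; 0.0 0.9 -5.3; 0.0 1.1 -5.3; 0.0 1.2 -5.2; 0.0 1.3 -5.2; 0.0 1.5 -5.2; 0.0 1.6 -5.1; 0.0 1.7 -5.1; 0.0 1.9 -5.0; 0.0 2.0 -5.0; 0.0 2.1 -4.9; 0.0 2.2 -4.9; 0.0 2.4 -4.8; 0.0 2.5 -4.8; 0.0 2.6 -4.7; 0.0 2.7 -4.6; 0.0 2.9 -4.5; 0.0 3.0 -4.5; 0.0 3.1 -4.4; 0.0 3.2 -4.3; 0.0 3.3 -4.2; 0.0 3.4 -4.1; 0.0 3.5 -4.0; 0.0 3.6 -4.0
```

Tracking well with low force.

Request:
drive_tool(
  commands="0 0 -5.4 0 0 0 5; 0 0.2 -5.4 0 0 0 5; 0 0.3 -5.4 0 0 0 5; 0 0.4 -5.4 0 0 0 5; 0 0.6 -5.3 0 0 0 5; 0 0.7 -5.3 0 0 0 5; 0 0.8 -5.3 0 0 0 5; 0 1 -5.3 0 0 0 5; 0 1.1 -5.3 0 0 0 5; 0 1.2 -5.2 0 0 0 5",
)

```text
clock: 20.5
tool_pos: [540.4, -204.4, 239.0]
orientation: [-0.537, 0.459, -0.46, 0.537]
contact_force: [1.2, 0.3, -1.0]
opening: 11.2
```

Run:
```python
from h import *
arc(.785,20)
```

```text
t 20.5 tcp [ 540.4 -204.4  239. ] open 11.2 F [ 1.2  0.3 -1. ]
[[ 0.154  0.001  0.988]
 [-0.988 -0.     0.154]
 [ 0.    -1.     0.001]]
q [-0.47  0.4   1.43  0.    1.31 -0.62]
a 1.276 radius 208.3 lat -0.2
0.0 1.4 -4.9; 0.0 1.5 -4.9; 0.0 1.6 -4.8; 0.0 1.8 -4.8; 0.0 1.9 -4.8; 0.0 2.0 -4.7; 0.0 2.1 -4.7; 0.0 2.2 -4.6; 0.0 2.3 -4.6; 0.0 2.4 -4.5; 0.0 2.6 -4.4; 0.0 2.7 -4.4; 0.0 2.8 -4.3; 0.0 2.9 -4.2; 0.0 3.0 -4.2; 0.0 3.1 -4.1; 0.0 3.2 -4.0; 0.0 3.3 -3.9; 0.0 3.4 -3.8; 0.0 3.5 -3.8
```

Request:
drive_tool(
  commands="0 1.5 -4.9 0 0 0 5; 0 1.6 -4.8 0 0 0 5; 0 1.7 -4.8 0 0 0 5; 0 1.9 -4.8 0 0 0 5; 0 2 -4.7 0 0 0 5; 0 2.1 -4.7 0 0 0 5; 0 2.2 -4.6 0 0 0 5; 0 2.3 -4.6 0 0 0 5; 0 2.5 -4.5 0 0 0 5; 0 2.6 -4.4 0 0 0 5",
)

```text
clock: 21.5
tool_pos: [489.6, -212.2, 216.5]
orientation: [-0.537, 0.46, -0.46, 0.537]
contact_force: [0.8, 1.4, 1.3]
opening: 11.2
```

Run:
```python
from h import *
arc(.785,9)
```

```text
t 21.5 tcp [ 489.6 -212.2  216.5] open 11.2 F [0.8 1.4 1.3]
[[ 0.154  0.     0.988]
 [-0.988  0.     0.154]
 [-0.    -1.     0.001]]
q [-0.52  0.36  1.57  0.    1.21 -0.68]
a 1.006 radius 207.7 lat -0.0
0.0 2.7 -4.3; 0.0 2.8 -4.3; 0.0 2.9 -4.2; 0.0 3.0 -4.1; 0.0 3.1 -4.1; 0.0 3.2 -4.0; 0.0 3.3 -3.9; 0.0 3.4 -3.8; 0.0 3.4 -3.7
```

Request:
drive_tool(
  commands="0 2.8 -4.3 0 0 0 5; 0 2.9 -4.2 0 0 0 5; 0 3 -4.2 0 0 0 5; 0 3.1 -4.1 0 0 0 5; 0 3.2 -4 0 0 0 5; 0 3.3 -4 0 0 0 5; 0 3.2 -3.7 0 0 0 5; 0 2.5 -2.8 0 0 0 5; 0 0.8 -0.8 0 0 0 5; 0 0 0 0 0 0 5",
)

```text
clock: 22.5
tool_pos: [454.3, -217.6, 188.9]
orientation: [-0.537, 0.46, -0.46, 0.537]
contact_force: [0.2, 1.7, 1.8]
opening: 10.9
```

Run:
```python
from h import *
from cell import optics
arc(.785,2)
tiles=[]
for n in ("scene","top"):
    c=optics.read_camera(n); pickle.dump(c,open(f"{n}5.pkl","wb")); im=c["pixels"][:,:,::-1]
    im=cv2.resize(im,None,fx=3,fy=3,interpolation=cv2.INTER_CUBIC)
    for y in (-60,60):
        for a,col in ((.785,(0,0,255)),): cv2.circle(im,tuple(int(round(v*3+1)) for v in proj(c,world(C,bar(a,y)))),3,col,1)
    u=(proj(c,world(C,bar(.785)))*3).astype(int); x0=max(0,u[0]-200);y0=max(0,u[1]-300); tiles.append(im[y0:y0+600,x0:x0+400]); 
cv2.imwrite("pics/f5.png",np.hstack(tiles))
```

```text
t 22.5 tcp [ 454.3 -217.6  188.9] open 10.9 F [0.2 1.7 1.8]
[[ 0.154 -0.     0.988]
 [-0.988  0.001  0.154]
 [-0.001 -1.    -0.   ]]
q [-0.57  0.35  1.67  0.    1.12 -0.72]
a 0.787 radius 207.0 lat 0.1
0.0 0.2 -0.2; 0.0 0.2 -0.2
```

View pics/f5.png

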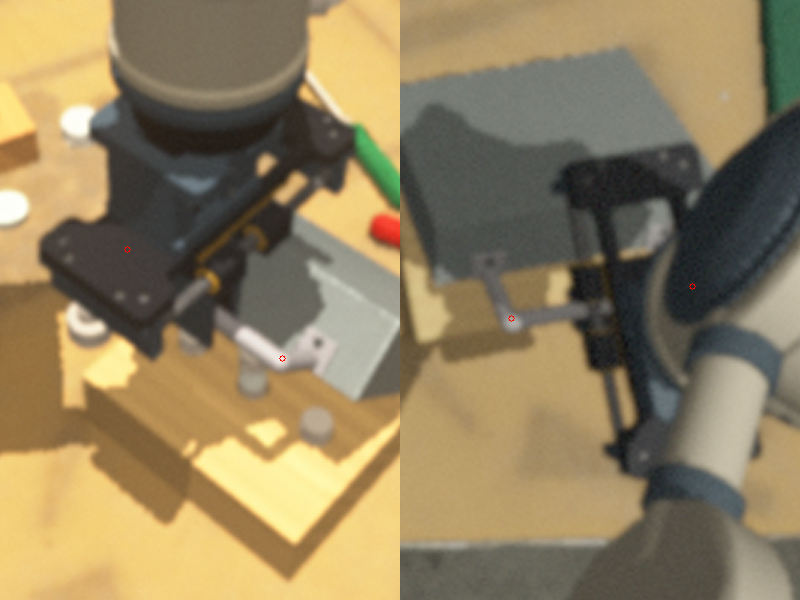

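The visible bar ends, at (282,358) in scene and (511,318) in top, lie on the predicted 45° points, and the gripper is still clamped on the bar. One last read to check it is at rest, then I hand in.

Run:
```python
from h import *
s,*_=hood(); print(abs(s["qd"]).max())
from cell import close_job
print(close_job())
```

```text
t 22.6 tcp [ 454.4 -217.6  189.1] open 11.3 F [-0.1  0.3  1.4]
[[ 0.154 -0.     0.988]
 [-0.988  0.     0.154]
 [-0.    -1.    -0.   ]]
q [-0.57  0.35  1.67  0.    1.12 -0.72]
a 0.788 radius 207.0 lat 0.1
0.002670541874697327
the job is handed in; nothing more can be done
None
```

I moved the tall vial into the case's middle hole, pushed it home and let go while the hood was open. Then I took the hood by its bar, brought it forward to half open, and handed the job in at 22.6 s still holding it.

- **Vial:** it met the hole floor with 34 N upward at the expected height. After I let go, the cap's height matched a fully seated vial in both camera views.
- **Hood:** the last reading gave 0.788 rad against the 0.785 asked. The arm was at rest with the bar gripped at an 11.3 mm opening and about 1.4 N on the tool. In both final views the bar end that could be seen lay on the predicted 45° point; the gripper hid the other end.
- **Disagreements:** the measured bar radius was 207 mm instead of 205 mm, which is within calibration and grip slack. During the seating push the tool drifted about 5 mm sideways, and this cleared on release.
- **Other things:** the two short vials had not moved when I checked after placing the vial. The bystanders in the final crops looked undisturbed, but I did not check every one of them.

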